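# Register a rail on the crosscut board and hold it for the saw

## Task

Fold the raised red flip stop of the crosscut board fully down, then lay the wooden rail on the board's bed with its back against the fence and its plain end (the end far from the pencil line) a good 3 to 6 cm short of the stop. Keeping it pressed down on the bed and against the fence, slide it along the fence until that end butts on the stop, and finish holding it there with one firm diagonal push, down and into the fence, without letting go, so that I can saw at the line. Do not knock the jar, brush or spool about.

Things in the scene. Friction and masses are not known exactly. Their poses are not given: they have to be found in the camera images.
- saw_board: crosscut board fixed to the bench, 130 x 230 mm (x, y), origin on the bench under its centre. Its x points away from the user to the fence, y along the fence to the left, z up. The top of the bed is 18 mm above the bench. The position and yaw differ each time
- bed: the board's plywood bed, same frame as the board; top at z = 18 mm
- fence: the board's low hardwood fence, same frame as the board; it runs along y for the full 230 mm on the far side of the bed, face at x = +35 mm, back at x = +65 mm, only 15 mm high (top at z = 33 mm), so fingers that hold the upper part of the rail pass over it. A saw kerf crosses it at y = +40 mm
- board_corner (a point): the point on the board where bed top, fence face and the face of the lowered stop meet: at (+35, -75, +18) mm in the board's frame, with the board's axes. The stop's face looks to +y
- flip_stop (a joint): hinge of the red flip stop, rad: 0 = fully down on its limit, 1.0 to 1.5 = raised at the start. Axis along the board's y at (+50, -82, +53) mm of the board; it stays where left, about 1 N at the pad turns it. Down, its arm (y = -89 to -75 mm, top at z = 60 mm) reaches level over the fence to x = -14 mm and a leg (x = +6 to +26 mm) hangs to 3 mm above the bed; the leg's +y side is the stop face
- stop_pad (a point): where to press on the stop's arm: its outer side, 50 mm from the hinge, at (0, -82, +60) mm of the board when down; raised it has turned up and back. A straight push down binds: from behind, draw the raised arm over towards the user, then press it down. The carriage with black knob beside the hinge (x = +37 to +65, y = -115 to -90 mm) is 76 mm high
- rail: loose straight beech rail, 28 mm (x, thickness) x 150 mm (y, length) x 50 mm (z, height), about 0.16 kg, lying upright on the bench; origin at the centre of its underside. Front (-x) with three dark peg holes, back (+x) plain; a pencil cut line round it at y = +40 mm; the plain end is at y = -75 mm. Grip it across its 28 mm, in the upper half, so that the fingers clear the fence
- rail_corner (a point): the rail's lower back corner at its plain end, at (+14, -75, 0) mm of the rail, with the rail's axes. It meets board_corner when the rail is home
- jar: bystander: glass jar with orange lid, 64 mm wide, 72 mm tall, origin under its centre
- bench_brush: bystander: wooden felt brush, 41 x 130 x 36 mm, lying on the bench
- spool: bystander: cream thread spool, 33 mm wide, 58 mm tall, standing

How it is judged:
On the way, in this order (a step that is already met when the one before it is completed fails the run):
1. the flip stop is folded fully down (value of joint flip_stop below 0.06 rad), for 0.1 s.
2. the rail is pressed on the bed and against the fence with its plain end 20 to 80 mm short of the stop (y of rail_corner in the frame of board_corner between 0.02 and 0.08 m and contact force between rail and fence above 1 N and contact force between rail and bed above 2.5 N and x of rail_corner in the frame of board_corner above -0.004 m), for 0.1 s.
3. it is still pressed on both as it slides through the last 6 to 18 mm before the stop (y of rail_corner in the frame of board_corner between 0.006 and 0.018 m and contact force between rail and fence above 0.5 N and contact force between rail and bed above 2.5 N and x of rail_corner in the frame of board_corner above -0.004 m), for 0.05 s.
At the end, for the whole second after the job is handed in: Still held: stop down (0.06 rad); rail's plain end within 2.5 mm of the stop, back within 2.5 mm of the fence, underside on the bed, parallel (0.03 rad), upright (0.04 rad), at rest, pressed on the fence with over 3 N and on the bed with over 4 N by the fingers touching it (value of joint flip_stop below 0.06 rad and y of rail_corner in the frame of board_corner between -0.004 and 0.0025 m and x of rail_corner in the frame of board_corner between -0.0025 and 0.004 m and z of rail_corner in the frame of board_corner below 0.0025 m and angle between the y axis of rail and the y axis of saw_board, either way round below 0.03 rad and angle between rail's own z axis and vertical below 0.04 rad and contact force between rail and fence above 3 N and contact force between rail and bed above 4 N and contact force between the fingers and rail above 3 N and linear speed of rail below 0.01 m/s); the arm keeps its last pose, push and grip.
It fails at once if a bystander is knocked more than 3 cm from its place (distance of any of jar, bench_brush, spool from where it was at the start of the episode above 0.03 m).
It also fails if it takes over 51 s, if anything falls off the work surface, if the arm or the gripper's body presses on something with over 40 N, if the wrist force passes 120 N, or if a joint passes its speed limit or range.

## Robot

A 6-joint arm with a two-finger parallel gripper is mounted at the origin on a cart in front of the work surface, level with it; the furniture and walls round the work are solid. World frame = base frame: x ahead of the robot, y to its left, z up, the work surface at z = 0. Lengths are in m, angles in rad, forces in N, time in s.
With the tool pointing down it reaches from about 0.425 to 0.95 m from the base axis. Payload 3.5 kg.
Tool frame: the origin (TCP) lies on the centre line of the jaws, within the pads' length; the fingertips stand 11 mm ahead of it and the grasp point (between the pads) lies 8 mm behind it; z points along the fingers, y is the line along which they close (so a half turn about z gives the same grasp; the last joint's range is limited). The gripper opens to 85 mm and grips with 20 to 120 N. Pads are 22 mm wide; open, the fingers measure 114 mm over their backs; the gripper's body (76 mm by 85 mm) begins 54 mm behind the grasp point. The pads swing forward as they close: fully open they stand 13 mm farther back than shut.
Start: joints at [1.038, 0.286, 1.577, -0, 1.279, -0.15], TCP at [0.252, 0.626, 0.242] pointing down, gripper open.
Joint ranges: [-2.77, 2.77], [-0.9, 2.22], [0.21, 2.48], [-1.53, 4.67], [0.24, 2.81], [-2.84, 2.84]. Speed limits (rad/s): [2.79, 2.79, 3.14, 3.14, 3.14, 3.14].

## Interface

Orientations are given as a unit quaternion [x, y, z, w].
In Python, from plant import ctrl gives the robot as it stands.
- The arm moves only by the tool step_arm, never from a script. Its argument "motion" is a list of rows, each an object with "offset": the shift along the tool's x, y, z in m, a list of three; "twist": the turn about the tool's z in degrees. A call has 1 to 12 rows; each row is the pose to reach, as a shift and turn from the pose commanded when the call began, along the tool's axes at that moment; what a row does not reach only later rows make up. A row lasts 1/10 s, in which the tool goes at most 50 mm and 8.59 degrees, less where a joint would pass 70% of its speed; a pose out of reach is approached as far as the arm can. A call with a gripper value outside its range is refused whole. "gripper" is the finger opening in m, from 0 to 0.0854, set as the call begins (left out, the last holds). The fingers move at their own pace and stop on an object; "grip_force" is the grip in N (left out, the last holds). Time passes only in rows, so rows that repeat a pose let the fingers close. It gives the time, the measured TCP pose, the force, the opening and the grip force at its end, in the units of the state.
- ctrl.get_state(): the state, without advancing time (a new reading comes with each control period).
- ctrl.read_camera(name): name is "side" or "top"; returns the picture (384x512x3 uint8, blue, green, red); there is no depth.
- ctrl.calibration(name): a dict with "fx", "fy", "cx", "cy" (pixels), "cam_to_world" (4x4, takes a point from camera to world coordinates). Camera axes: x right, y up, looking along -z (the intrinsics and any distortion apply to the point x, -y, -z); pixel columns grow to the right and rows downward; lengths in m; the calibration is good to about 2 mm. A picture is of the moment at which its call begins. calibration takes no time and is no camera call.
- ctrl.sign_off(): hands the job in; it is judged then, once.
The state is a dict: "time": time; "qpos": joint angles; "dq": joint speeds; "joint_efforts": joint torques, N m; "eef_pos": TCP position; "tcp_rot": TCP orientation; "contact_force": force on the tool from outside, world axes, zero at the start; "wrist_torque": the same for the moment, N m; "opening": opening from 0.0 (shut) to 1.0 (fully open); "finger_force": force on a finger pad.
Only numpy, scipy, OpenCV 4.12 (cv2) and the standard library are available. Lean on these libraries where they do the work, as an engineer would, in place of code of your own. Each camera call takes 0.05 s, during which the arm holds its last target. There are 200 camera calls.

## Working session

There is one attempt and no reset: what is moved stays moved. The work goes in short steps, Python scripts to look and compute and a tool call to move; the robot and the scene stay as the last step left them, time stands still between calls to the robot, and variables do not carry over. Pictures are saved under pics/ and viewed, at most 10 in all, crops included, and the job is handed in when it is done.

Besides the shell and the picture viewer there is one more tool, called as name(argument=value, ...) on one line, values as JSON. step_arm: Moves the arm, as the interface text tells. Its arguments: {"type":"object","properties":{"motion":{"type":"array"},"gripper":{"type":"number"},"grip_force":{"type":"number"}},"required":["motion"]}

```bash
mkdir -p pics; python3 - <<'E'
from plant import ctrl
import cv2,numpy as np
for n in("side","top"):
    im=ctrl.read_camera(n); cv2.imwrite(f"pics/{n}0.png",im)
    c=ctrl.calibration(n); print(n,{k:np.round(v,3).tolist() for k,v in c.items()})
s=ctrl.get_state(); print({k:np.round(v,3).tolist() for k,v in s.items()})
E
```

```text
side {'fx': 486.116, 'fy': 486.116, 'cx': 257.727, 'cy': 192.361, 'cam_to_world': [[-0.998, -0.052, 0.034, 0.569], [0.059, -0.64, 0.766, 0.997], [-0.018, 0.767, 0.641, 0.78], [0.0, 0.0, 0.0, 1.0]]}
top {'fx': 432.141, 'fy': 432.141, 'cx': 257.006, 'cy': 188.445, 'cam_to_world': [[0.021, 0.993, -0.112, 0.398], [-1.0, 0.023, 0.019, 0.147], [0.021, 0.111, 0.994, 1.247], [0.0, 0.0, 0.0, 1.0]]}
{'time': 0.1, 'qpos': [1.038, 0.287, 1.578, -0.0, 1.279, -0.15], 'dq': [0.0, -0.003, -0.003, 0.001, -0.001, 0.0], 'joint_efforts': [0.0, -40.73, -29.37, -0.0, 0.003, -0.0], 'eef_pos': [0.252, 0.626, 0.241], 'tcp_rot': [0.19, 0.982, -0.001, -0.0], 'contact_force': [0.288, -1.152, 0.521], 'wrist_torque': [0.034, 0.025, -0.008], 'finger_force': 0.0, 'opening': 0.998}
```

View pics/top0.png

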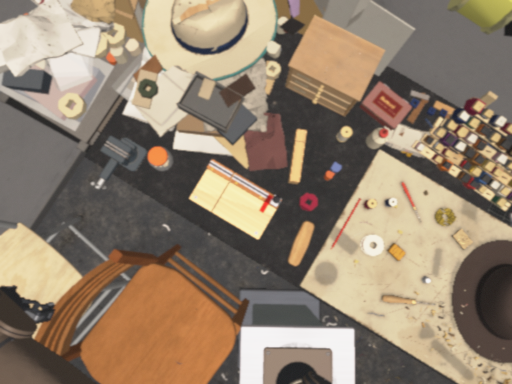

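View pics/side0.png

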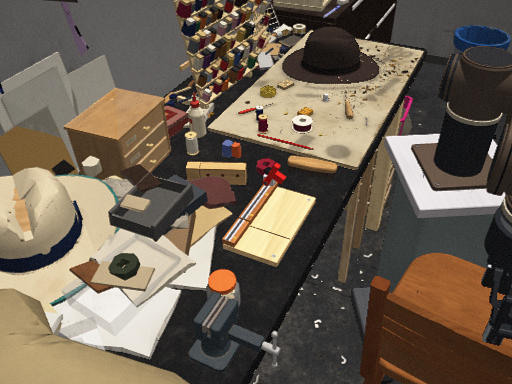

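```bash
cat > h.py <<'E'
import numpy as np,cv2
from plant import ctrl
def proj(n,P):
    c=ctrl.calibration(n);M=np.array(c["cam_to_world"]);P=np.atleast_2d(P)
    q=(P-M[:3,3])@M[:3,:3]
    return np.c_[c["cx"]+c["fx"]*q[:,0]/-q[:,2],c["cy"]-c["fy"]*q[:,1]/-q[:,2]]
def ray(n,uv,z):
    c=ctrl.calibration(n);M=np.array(c["cam_to_world"]);uv=np.atleast_2d(uv).astype(float)
    d=np.c_[(uv[:,0]-c["cx"])/c["fx"],-(uv[:,1]-c["cy"])/c["fy"],-np.ones(len(uv))]@M[:3,:3].T
    o=M[:3,3]; return o+d*((z-o[2])/d[:,2])[:,None]
E
python3 - <<'E'
from h import *
for n in("side","top"): print(n,proj(n,[[.252,.626,.241],[0,0,0],[.252,.626,0.4]]).round(0).tolist())
a=cv2.imread("pics/top0.png")[110:280,130:350]; b=cv2.imread("pics/side0.png")[120:330,170:360]
cv2.imwrite("pics/tc.png",cv2.resize(a,None,fx=3.5,fy=3.5,interpolation=2)); cv2.imwrite("pics/sc.png",cv2.resize(b,None,fx=2.8,fy=2.8,interpolation=2))
E
```

```text
side [[488.0, 314.0], [456.0, 166.0], [529.0, 227.0]]
top [[34.0, 298.0], [297.0, 383.0], [-8.0, 309.0]]
```

View pics/tc.png

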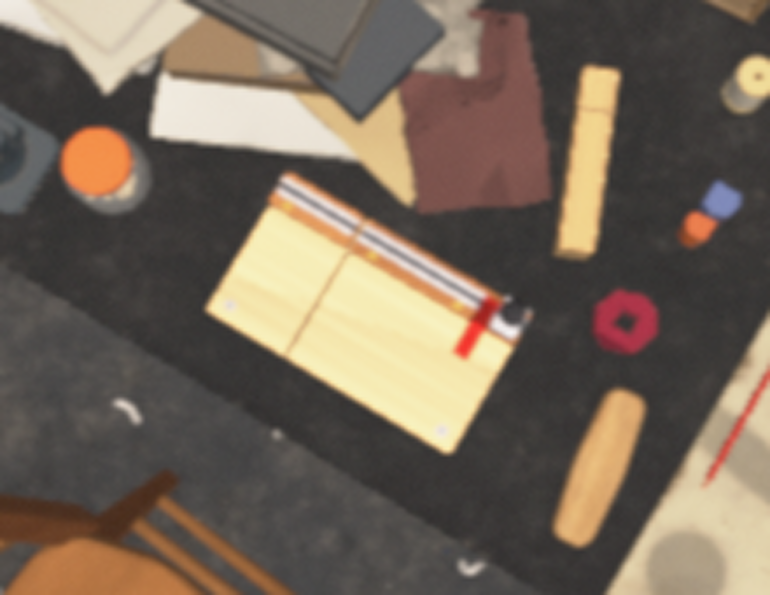

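View pics/sc.png

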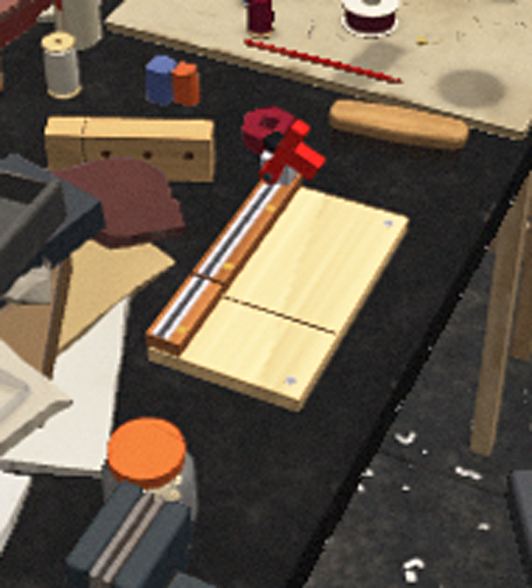

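```bash
python3 - <<'E'
from h import *
f=lambda p:np.array(p)/3.5+[130,110]
g=lambda p:np.array(p)/2.8+[170,120]
r=lambda a:a[:,:2].round(4).tolist()
print("bed near L,R top",r(ray("top",f([[207,310],[450,453]]),.018)),"side",r(ray("side",g([[300,402],[408,218]]),.018)))
print("fence back top L (top) ",r(ray("top",f([[290,173]]),.033)), "kerf front/fence base", r(ray("top",f([[289,354],[350,250]]),.018)))
im=cv2.imread("pics/top0.png");hsv=cv2.cvtColor(im,cv2.COLOR_BGR2HSV)
m=cv2.inRange(hsv,(10,50,150),(32,200,255))
for nm,seed,z in(("rail",(298,160),.05),("bed",(220,200),.018),("brush",(301,243),.03)):
    n,l,st,ce=cv2.connectedComponentsWithStats(m); k=l[seed[1],seed[0]]
    if k==0: print(nm,"none",hsv[seed[1],seed[0]]);continue
    c=max(cv2.findContours((l==k).astype(np.uint8),0,1)[0],key=cv2.contourArea)
    box=cv2.boxPoints(cv2.minAreaRect(c)); print(nm,st[k],box.round(1).tolist(),r(ray("top",box,z)))
m=cv2.inRange(hsv,(5,170,170),(14,255,255)); n,l,st,ce=cv2.connectedComponentsWithStats(m);print("lid",st[1:],r(ray("top",ce[1:],.072)))
print("spool",r(ray("top",f([[750,78]]),.058)),"cup",r(ray("top",f([[115,180]]),.036)))
print("rail side pts: top front plain, line end; bottom", r(ray("side",g([[213,123],[47,121]]),.05)),r(ray("side",g([[213,180]]),0)))
E
```

```text
bed near L,R top [[0.503, 0.3159], [0.3917, 0.1159]] side [[0.5017, 0.3197], [0.3906, 0.118]]
fence back top L (top)  [[0.6148, 0.2509]] kerf front/fence base [[0.4687, 0.2482], [0.5549, 0.2011]]
rail [289 129  18  54 578] [[288.70001220703125, 181.39999389648438], [296.1000061035156, 128.0], [306.79998779296875, 129.5], [299.29998779296875, 182.89999389648438]] [[0.5548, 0.0359], [0.7079, 0.0167], [0.7044, -0.0137], [0.5513, 0.0059]]
bed [ 189  159   89   81 3291] [[187.60000610351562, 198.0], [211.60000610351562, 158.0], [282.1000061035156, 200.1999969482422], [258.1000061035156, 240.1999969482422]] [[0.5046, 0.3202], [0.6217, 0.2559], [0.5043, 0.0511], [0.3894, 0.1173]]
brush [289 221  25  45 581] [[284.3999938964844, 260.20001220703125], [304.6000061035156, 219.8000030517578], [317.3999938964844, 226.1999969482422], [297.20001220703125, 266.6000061035156]] [[0.3358, 0.0431], [0.4494, -0.0124], [0.4322, -0.0486], [0.3189, 0.0072]]
lid [[108  55   6   8  25]
 [148 147  19  18 270]
 [442 167   3   2   4]
 [326 172   7   6  23]
 [270 195   2   1   2]
 [262 206   1   1   1]
 [264 209   1   1   1]] [[0.8874, 0.5437], [0.6153, 0.4008], [0.601, -0.3909], [0.5725, -0.0714], [0.5132, 0.0872], [0.4826, 0.1098], [0.4745, 0.1042]]
spool [[0.6972, -0.1188]] cup [[0.6051, 0.3915]]
rail side pts: top front plain, line end; bottom [[0.5527, 0.0106], [0.7025, -0.005]] [[0.5552, 0.0302]]
```

```bash
cat >> h.py <<'E'
O=np.array([.503,.184]);yaw=np.radians(-29.1);X=np.array([np.cos(yaw),np.sin(yaw)]);Y=np.array([-X[1],X[0]])
def b2w(p): return np.r_[O+p[0]*X+p[1]*Y,p[2]]
def w2b(p): d=np.array(p[:2])-O; return np.r_[d@X,d@Y,p[2:]]
def cur():
    from scipy.spatial.transform import Rotation as R
    s=ctrl.get_state(); A=R.from_quat(s["tcp_rot"]).as_matrix(); return np.array(s["eef_pos"]),A,np.degrees(np.arctan2(A[1,1],A[0,1]))
def rel(ps,ang):
    """world targets -> tool offsets, and twist to bring tool y to ang (deg)"""
    p,A,a=cur()
    print("twist",round(-(ang-a),1))
    for q in ps: print(q.round(3),((q-p)@A).round(3).tolist())
E
python3 - <<'E'
from h import *
rel([b2w([.08,-.08,.18]),b2w([.08,-.08,.105])],60.9)
E
```

```text
twist 7.2
[0.534 0.075 0.18 ] [-0.467, -0.405, 0.062]
[0.534 0.075 0.105] [-0.467, -0.405, 0.137]
```

step_arm(motion=[{"offset": [-0.467, -0.405, 0.062], "twist": 7}, {"offset": [-0.467, -0.405, 0.062], "twist": 7}, {"offset": [-0.467, -0.405, 0.062], "twist": 7}, {"offset": [-0.467, -0.405, 0.062], "twist": 7}, {"offset": [-0.467, -0.405, 0.062], "twist": 7}, {"offset": [-0.467, -0.405, 0.062], "twist": 7}, {"offset": [-0.467, -0.405, 0.062], "twist": 7}, {"offset": [-0.467, -0.405, 0.062], "twist": 7}, {"offset": [-0.467, -0.405, 0.062], "twist": 7}, {"offset": [-0.467, -0.405, 0.062], "twist": 7}, {"offset": [-0.467, -0.405, 0.062], "twist": 7}, {"offset": [-0.467, -0.405, 0.062], "twist": 7}], gripper=0)

```text
time: 1.3
eef_pos: [0.5246, 0.0929, 0.182]
tcp_rot: [0.25, 0.968, 0.0, -0.0]
contact_force: [-0.4, 0.7, 0.3]
opening: -0.005
finger_force: 0.0
```

step_arm(motion=[{"offset": [0, 0, 0], "twist": 0}, {"offset": [0, 0, 0], "twist": 0}, {"offset": [0, 0, 0], "twist": 0}])

```text
time: 1.6
eef_pos: [0.5237, 0.0956, 0.1821]
tcp_rot: [0.25, 0.968, 0.0, -0.001]
contact_force: [0.5, 0.6, 0.5]
opening: -0.005
finger_force: 0.0
```

```bash
python3 - <<'E'
from h import *
rel([b2w([.08,-.08,.18]),b2w([.08,-.08,.105])],60.9);print(w2b(cur()[0]),ctrl.get_state()["opening"])
a=ctrl.read_camera("top")[150:270,180:320]; b=ctrl.read_camera("side")[130:280,190:330]
a=cv2.resize(a,(560,480));b=cv2.resize(b,(448,480))[:,:240*1]
cv2.imwrite("pics/p1.png",np.hstack([a,b]))
E
```

```text
twist 0.2
[0.534 0.075 0.18 ] [-0.019, -0.013, 0.002]
[0.534 0.075 0.105] [-0.019, -0.013, 0.077]
[ 0.06109086 -0.06714353  0.182087  ] -0.0045921145780636555
```

View pics/p1.png

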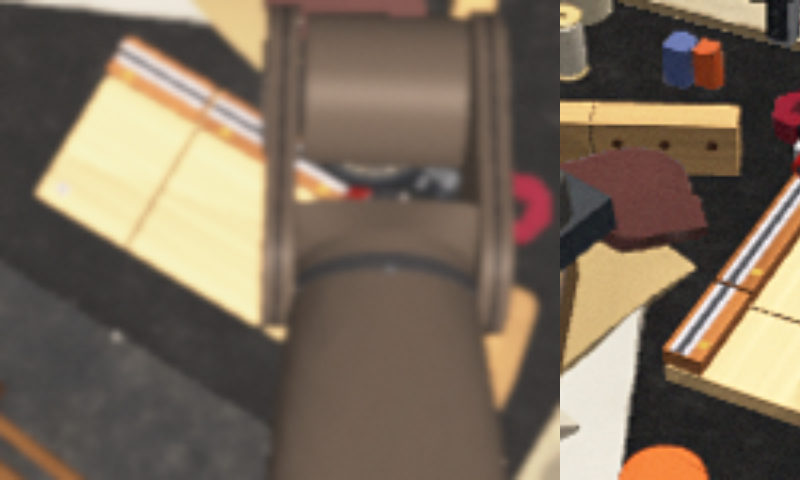

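step_arm(motion=[{"offset": [-0.024, -0.013, 0.002], "twist": 0}, {"offset": [-0.024, -0.013, 0.002], "twist": 0}, {"offset": [-0.024, -0.013, 0.04], "twist": 0}, {"offset": [-0.024, -0.013, 0.079], "twist": 0}, {"offset": [-0.024, -0.013, 0.079], "twist": 0}, {"offset": [-0.024, -0.013, 0.079], "twist": 0}])

```text
time: 2.3
eef_pos: [0.5384, 0.0729, 0.1034]
tcp_rot: [0.249, 0.968, -0.0, -0.001]
contact_force: [0.2, 1.8, 0.5]
opening: 0.0
finger_force: 0.0
```

```bash
python3 - <<'E'
from h import *
print(w2b(cur()[0]))
b=ctrl.read_camera("side")[110:230,220:330]
cv2.imwrite("pics/p2.png",cv2.resize(b,None,fx=5,fy=5,interpolation=2))
E
```

```text
[ 0.08496018 -0.07988226  0.10339963]
```

View pics/p2.png

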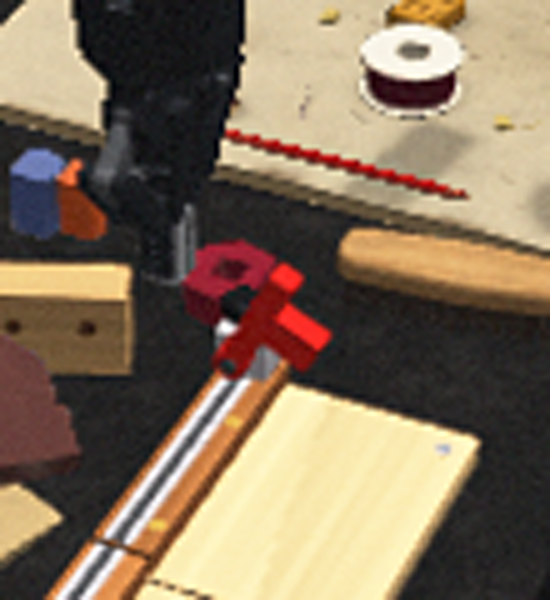

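step_arm(motion=[{"offset": [0.015, -0.002, 0], "twist": 0}, {"offset": [0.03, -0.002, 0], "twist": 0}, {"offset": [0.04, -0.002, 0], "twist": 0}, {"offset": [0.05, -0.002, 0], "twist": 0}, {"offset": [0.058, -0.002, 0.002], "twist": 0}, {"offset": [0.065, -0.002, 0.006], "twist": 0}, {"offset": [0.071, -0.002, 0.011], "twist": 0}, {"offset": [0.076, -0.002, 0.017], "twist": 0}, {"offset": [0.079, -0.002, 0.023], "twist": 0}, {"offset": [0.08, -0.002, 0.029], "twist": 0}, {"offset": [0.08, -0.002, 0.034], "twist": 0}, {"offset": [0.08, -0.002, 0.034], "twist": 0}])

```text
time: 3.55
eef_pos: [0.4675, 0.1091, 0.0707]
tcp_rot: [0.25, 0.968, -0.0, -0.002]
contact_force: [-7.1, 1.1, 13.6]
opening: 0.004
finger_force: 7.2
```

step_arm(motion=[{"offset": [0.0, 0, 0.002], "twist": 0}, {"offset": [0.0, 0, 0.003], "twist": 0}, {"offset": [0, 0, 0.003], "twist": 0}])

```text
time: 3.85
eef_pos: [0.4677, 0.1092, 0.0703]
tcp_rot: [0.25, 0.968, -0.001, -0.003]
contact_force: [-15.3, 0.3, 30.3]
opening: 0.001
finger_force: 15.1
```

step_arm(motion=[{"offset": [0, 0, -0.05], "twist": -9}, {"offset": [-0.02, 0, -0.1], "twist": -18}, {"offset": [-0.05, 0, -0.14], "twist": -22}, {"offset": [-0.1, -0.03, -0.14], "twist": -22}, {"offset": [-0.1, -0.03, -0.14], "twist": -22}], gripper=0.06)

```text
time: 4.35
eef_pos: [0.5444, 0.031, 0.2087]
tcp_rot: [0.062, 0.998, -0.001, 0.003]
contact_force: [0.5, -0.4, -0.3]
opening: 0.7
finger_force: 0.0
```

```bash
python3 - <<'E'
from h import *
p,A,a=cur();print(w2b(p),p)
a=ctrl.read_camera("side")[110:230,210:330];cv2.imwrite("pics/p3.png",cv2.resize(a,None,fx=4,fy=4,interpolation=2))
c=np.array([.630,.0125,.16]);d=np.array([np.cos(np.radians(-7)),np.sin(np.radians(-7)),0])
rel([c,c-[0,0,.115]],83)
E
```

```text
[ 0.11056976 -0.11361624  0.2087286 ] [0.54435718 0.0309513  0.2087286 ]
twist -0.1
[0.63  0.012 0.16 ] [-0.088, -0.008, 0.047]
[0.63  0.012 0.045] [-0.088, -0.008, 0.162]
```

View pics/p3.png

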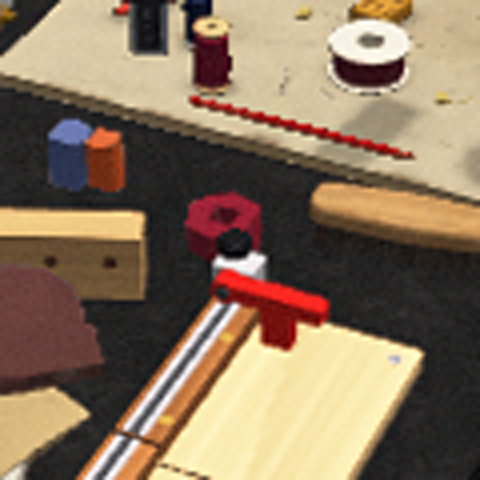

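step_arm(motion=[{"offset": [-0.044, -0.004, 0.04], "twist": 0}, {"offset": [-0.088, -0.008, 0.08], "twist": 0}, {"offset": [-0.088, -0.008, 0.11], "twist": 0}, {"offset": [-0.088, -0.008, 0.145], "twist": 0}, {"offset": [-0.088, -0.008, 0.173], "twist": 0}, {"offset": [-0.088, -0.008, 0.173], "twist": 0}, {"offset": [-0.088, -0.008, 0.173], "twist": 0}], gripper=0.075)

```text
time: 5.1
eef_pos: [0.6262, 0.0164, 0.0323]
tcp_rot: [0.06, 0.998, 0.0, -0.002]
contact_force: [-0.3, -0.0, 0.0]
opening: 0.877
finger_force: 0.0
```

step_arm(motion=[{"offset": [0, 0, 0], "twist": 0}, {"offset": [0, 0, 0], "twist": 0}, {"offset": [0, 0, 0], "twist": 0}, {"offset": [0, 0, 0], "twist": 0}, {"offset": [0, 0, 0], "twist": 0}, {"offset": [0, 0, 0], "twist": 0}], gripper=0.0, grip_force=60)

```text
time: 5.7
eef_pos: [0.6289, 0.0154, 0.0356]
tcp_rot: [0.061, 0.998, -0.0, 0.002]
contact_force: [-0.5, -0.5, 6.3]
opening: 0.317
finger_force: 62.2
```

```bash
python3 - <<'E'
from h import *
p,A,a=cur();print(p,a,ctrl.get_state()["opening"])
im=ctrl.read_camera("side");a=im[130:200,160:280];cv2.imwrite("pics/p4.png",cv2.resize(a,None,fx=6,fy=6,interpolation=2))
E
```

```text
[0.62888158 0.01537039 0.03557331] 83.06289681552968 0.31691265542278807
```

View pics/p4.png

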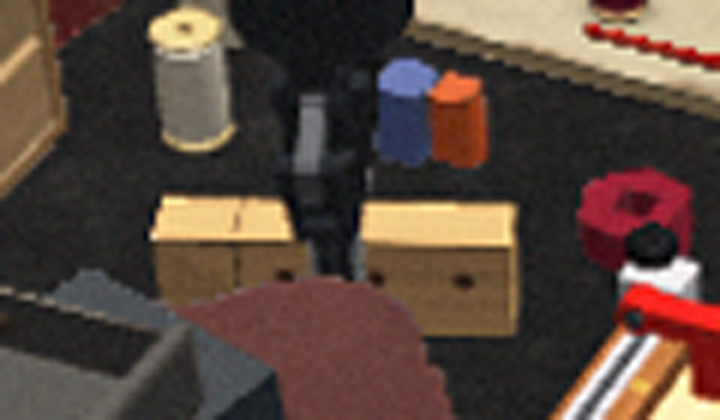

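```bash
python3 - <<'E'
from h import *
p,A,a=cur()
u=np.array([517,334])/6+[160,130]; q=ray("side",u,0)[0]; print("plain end",q,"along",(q-p)@A[:,0])
u=np.array([517,205])/6+[160,130]; q=ray("side",u,.05)[0]; print("plain end back top",q,"tool",(q-p)@A)
u=np.array([[152,242],[517,247]])/6+[160,130]; e=ray("side",u,.05); d=e[0]-e[1]; print("front edge angle",np.degrees(np.arctan2(d[1],d[0])))
rel([p+[0,0,.12],b2w([.012,.045,.15])],150.9)
E
```

```text
plain end [5.55185871e-01 3.57855844e-02 1.11022302e-16] along 0.07576356416812237
plain end back top [0.55253581 0.01159916 0.05      ] tool [ 0.07531064 -0.01298738 -0.0146206 ]
front edge angle -6.016847908077861
twist -67.8
[0.629 0.015 0.156] [-0.0, -0.0, -0.12]
[0.535 0.217 0.15 ] [0.117, 0.189, -0.115]
```

step_arm(motion=[{"offset": [0, 0, -0.04], "twist": 0}, {"offset": [0, 0, -0.08], "twist": 0}, {"offset": [0, 0, -0.12], "twist": 0}, {"offset": [0.02, 0.03, -0.12], "twist": -8}, {"offset": [0.04, 0.06, -0.12], "twist": -16}, {"offset": [0.06, 0.09, -0.12], "twist": -24}, {"offset": [0.08, 0.12, -0.12], "twist": -32}, {"offset": [0.1, 0.15, -0.12], "twist": -40}, {"offset": [0.117, 0.189, -0.115], "twist": -48}, {"offset": [0.117, 0.189, -0.115], "twist": -56}, {"offset": [0.117, 0.189, -0.115], "twist": -64}, {"offset": [0.117, 0.189, -0.115], "twist": -67.8}])

```text
time: 6.95
eef_pos: [0.5331, 0.2179, 0.1476]
tcp_rot: [-0.509, 0.861, 0.0, -0.001]
contact_force: [1.1, 0.1, -1.3]
opening: 0.315
finger_force: 61.2
```

step_arm(motion=[{"offset": [0, 0, 0], "twist": 0}, {"offset": [0, 0, 0], "twist": 0}, {"offset": [0, 0, 0], "twist": 0}])

```text
time: 7.25
eef_pos: [0.534, 0.2172, 0.1482]
tcp_rot: [-0.506, 0.863, 0.0, -0.0]
contact_force: [-0.2, -1.1, -1.8]
opening: 0.315
finger_force: 61.2
```

```bash
python3 - <<'E'
from h import *
p,A,a=cur();print(w2b(p),a,ctrl.get_state()["opening"],ctrl.get_state()["contact_force"])
rel([b2w([.010,.045,.060])],150.9)
a=ctrl.read_camera("side")[130:280,200:350];b=ctrl.read_camera("top")[140:260,170:320]
cv2.imwrite("pics/p5.png",np.hstack([cv2.resize(a,(400,400),interpolation=2),cv2.resize(b,(400,400))]))
E
```

```text
[0.01092265 0.04405604 0.14817961] 150.78994172341592 0.3153655202386481 [-0.18170966 -1.08174888 -1.76955781]
twist -0.1
[0.534 0.218 0.06 ] [-0.001, 0.001, 0.088]
```

View pics/p5.png

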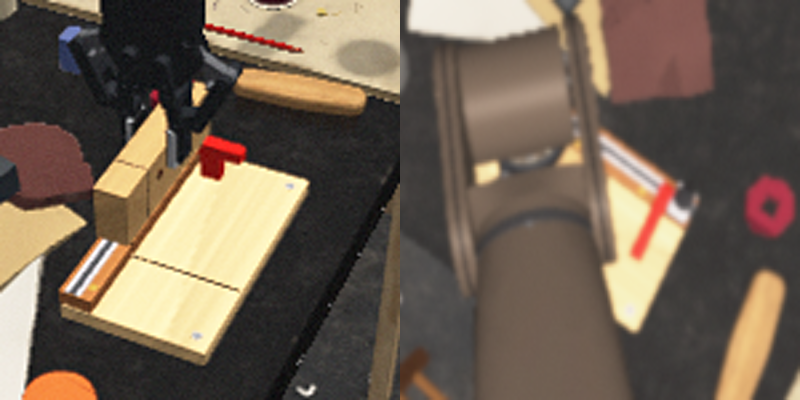

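step_arm(motion=[{"offset": [0, 0.001, 0.04], "twist": 0}, {"offset": [0, 0.001, 0.075], "twist": 0}, {"offset": [0, 0.001, 0.088], "twist": 0}, {"offset": [0, 0.001, 0.092], "twist": 0}, {"offset": [0, 0.001, 0.096], "twist": 0}, {"offset": [0, 0.001, 0.096], "twist": 0}])

```text
time: 7.95
eef_pos: [0.5349, 0.2182, 0.0543]
tcp_rot: [-0.507, 0.862, -0.001, 0.002]
contact_force: [-0.3, 0.2, -1.8]
opening: 0.314
finger_force: 61.2
```

step_arm(motion=[{"offset": [0, 0, 0.001], "twist": 0}, {"offset": [0, 0, 0.002], "twist": 0}, {"offset": [0, 0, 0.002], "twist": 0}])

```text
time: 8.25
eef_pos: [0.535, 0.2182, 0.0536]
tcp_rot: [-0.507, 0.862, -0.001, 0.002]
contact_force: [-2.8, -2.1, 8.1]
opening: 0.314
finger_force: 62.4
```

step_arm(motion=[{"offset": [0, -0.003, 0], "twist": 0}, {"offset": [0, -0.006, 0], "twist": 0}, {"offset": [0, -0.009, 0], "twist": 0}, {"offset": [0, -0.011, 0], "twist": 0}, {"offset": [0, -0.011, 0], "twist": 0}])

```text
time: 8.75
eef_pos: [0.5442, 0.2136, 0.0535]
tcp_rot: [-0.506, 0.862, 0.0, 0.002]
contact_force: [-3.4, 1.5, 6.8]
opening: 0.316
finger_force: 62.4
```

```bash
cat > f.py <<'E'
from h import *
p,A,a=cur();s=ctrl.get_state();F=np.array(s["contact_force"])
print("board",w2b(p).round(4),"yaw",round(a,2),"F(bx,by,z)",w2b(np.r_[F[:2]+O,F[2]]).round(1),"tz",A[:,2].round(4),"op",round(s["opening"],3),s["time"],"M",np.round(s["wrist_torque"],2))
E
python3 f.py
```

```text
board [0.0216 0.0459 0.0535] yaw 150.83 F(bx,by,z) [-3.7 -0.3  6.8] tz [ 0.0024  0.0022 -1.    ] op 0.316 8.75 M [0.32 0.67 0.03]
```

step_arm(motion=[{"offset": [0, -0.001, 0], "twist": 0}, {"offset": [0, -0.002, 0], "twist": 0}, {"offset": [0, -0.003, 0], "twist": 0}, {"offset": [0, -0.003, 0], "twist": 0}])

```text
time: 9.15
eef_pos: [0.5451, 0.2131, 0.0536]
tcp_rot: [-0.506, 0.863, 0.002, 0.0]
contact_force: [-8.3, 4.2, 11.3]
opening: 0.318
finger_force: 63.0
```

```bash
python3 f.py
```

```text
board [0.0226 0.0459 0.0536] yaw 150.78 F(bx,by,z) [-9.2 -0.4 11.3] tz [-0.002   0.0038 -1.    ] op 0.318 9.15 M [ 0.78  1.36 -0.11]
```

step_arm(motion=[{"offset": [0, -0.0005, 0.0005], "twist": 0}, {"offset": [0.004, -0.001, 0.0005], "twist": 0}, {"offset": [0.01, -0.001, 0.0005], "twist": 0}, {"offset": [0.016, -0.001, 0.0005], "twist": 0}, {"offset": [0.02, -0.001, 0.0005], "twist": 0}, {"offset": [0.024, -0.001, 0.0005], "twist": 0}, {"offset": [0.024, -0.001, 0.0005], "twist": 0}])

```text
time: 9.85
eef_pos: [0.5348, 0.1947, 0.0537]
tcp_rot: [-0.505, 0.863, 0.004, 0.003]
contact_force: [-6.3, 15.9, 10.0]
opening: 0.318
finger_force: 62.8
```

```bash
python3 f.py
```

```text
board [0.0226 0.0248 0.0537] yaw 150.72 F(bx,by,z) [-13.2  10.9  10. ] tz [ 9.0e-04  9.9e-03 -1.0e+00] op 0.318 9.85 M [2.34 1.35 0.07]
```

step_arm(motion=[{"offset": [0.003, 0, 0.0005], "twist": 0}, {"offset": [0.006, 0, 0.0005], "twist": 0}, {"offset": [0.009, 0, 0.0005], "twist": 0}, {"offset": [0.012, 0, 0.0005], "twist": 0}, {"offset": [0.014, 0, 0.0005], "twist": 0}, {"offset": [0.016, 0, 0.0005], "twist": 0}, {"offset": [0.016, 0, 0.0005], "twist": 0}])

```text
time: 10.55
eef_pos: [0.5275, 0.1816, 0.0537]
tcp_rot: [-0.505, 0.863, 0.004, 0.004]
contact_force: [-5.7, 19.9, 12.7]
opening: 0.316
finger_force: 63.0
```

```bash
python3 f.py
```

```text
board [0.0226 0.0098 0.0537] yaw 150.71 F(bx,by,z) [-14.6  14.6  12.7] tz [ 0.0018  0.0115 -0.9999] op 0.316 10.55 M [2.82 1.42 0.13]
```

step_arm(motion=[{"offset": [0.002, 0, 0], "twist": 0}, {"offset": [0.004, 0, 0], "twist": 0}, {"offset": [0.006, 0, 0], "twist": 0}, {"offset": [0.008, 0, 0], "twist": 0}, {"offset": [0.008, 0, 0], "twist": 0}])

```text
time: 11.05
eef_pos: [0.5236, 0.1747, 0.0537]
tcp_rot: [-0.505, 0.863, 0.005, 0.004]
contact_force: [-6.7, 18.5, 13.4]
opening: 0.318
finger_force: 63.0
```

```bash
python3 f.py
```

```text
board [0.0226 0.0019 0.0537] yaw 150.7 F(bx,by,z) [-14.8  12.9  13.4] tz [ 0.0017  0.0116 -0.9999] op 0.318 11.05 M [2.9  1.49 0.14]
```

step_arm(motion=[{"offset": [0.001, 0, 0], "twist": 0}, {"offset": [0.002, 0, 0], "twist": 0}, {"offset": [0.003, 0, 0], "twist": 0}, {"offset": [0.003, 0, 0], "twist": 0}, {"offset": [0.003, 0, 0], "twist": 0}])

```text
time: 11.55
eef_pos: [0.5223, 0.1722, 0.0537]
tcp_rot: [-0.505, 0.863, 0.005, 0.004]
contact_force: [-7.5, 20.0, 12.2]
opening: 0.314
finger_force: 63.1
```

```bash
python3 f.py
```

```text
board [ 0.0226 -0.001   0.0537] yaw 150.7 F(bx,by,z) [-16.3  13.9  12.2] tz [ 0.0017  0.0118 -0.9999] op 0.314 11.55 M [3.   1.45 0.15]
```

step_arm(motion=[{"offset": [0.001, 0, 0], "twist": 0}, {"offset": [0.002, 0, 0], "twist": 0}, {"offset": [0.003, 0, 0], "twist": 0}, {"offset": [0.003, 0, 0], "twist": 0}])

```text
time: 11.95
eef_pos: [0.522, 0.1717, 0.0538]
tcp_rot: [-0.505, 0.863, 0.006, 0.007]
contact_force: [-0.9, 29.3, 8.0]
opening: 0.311
finger_force: 62.4
```

```bash
python3 f.py
```

```text
board [ 0.0226 -0.0016  0.0538] yaw 150.65 F(bx,by,z) [-15.1  25.2   8. ] tz [ 0.0059  0.0163 -0.9998] op 0.311 11.95 M [4.21 0.93 0.21]
```

step_arm(motion=[{"offset": [-0.001, 0, 0.001], "twist": 0}, {"offset": [-0.002, -0.0005, 0.002], "twist": 0}, {"offset": [-0.002, -0.001, 0.003], "twist": 0}, {"offset": [-0.002, -0.001, 0.003], "twist": 0}, {"offset": [-0.002, -0.001, 0.003], "twist": 0}])

```text
time: 12.45
eef_pos: [0.5222, 0.1717, 0.0536]
tcp_rot: [-0.505, 0.863, 0.006, 0.002]
contact_force: [-16.1, 21.5, 30.9]
opening: 0.317
finger_force: 65.4
```

```bash
python3 f.py; python3 - <<'E'
from h import *
a=ctrl.read_camera("side")[140:260,210:330];cv2.imwrite("pics/p6.png",cv2.resize(a,None,fx=5,fy=5,interpolation=2))
E
```

```text
board [ 0.0227 -0.0014  0.0536] yaw 150.71 F(bx,by,z) [-24.5  10.9  30.9] tz [-0.0017  0.0127 -0.9999] op 0.317 12.45 M [3.16 2.95 0.07]
```

View pics/p6.png

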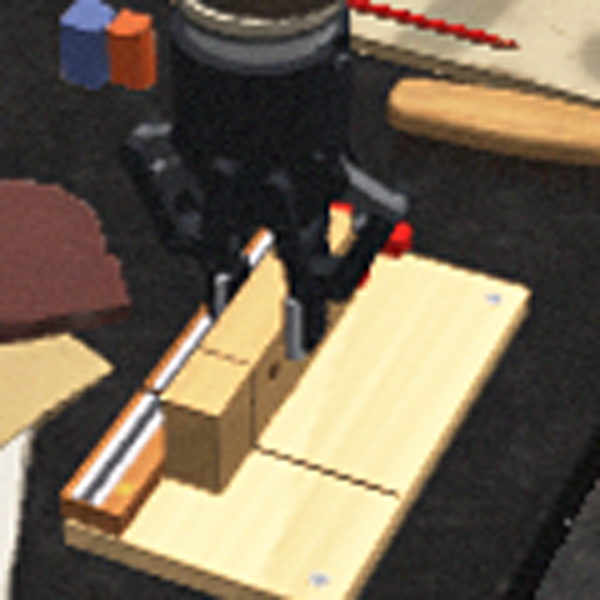

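step_arm(motion=[{"offset": [0, 0, 0], "twist": 0}, {"offset": [0, 0, 0], "twist": 0}, {"offset": [0, 0, 0], "twist": 0}])

```text
time: 12.8
eef_pos: [0.5222, 0.1717, 0.0536]
tcp_rot: [-0.505, 0.863, 0.006, 0.003]
contact_force: [-16.3, 20.7, 29.0]
opening: 0.309
finger_force: 65.4
```

```bash
python3 f.py; python3 -c "
from plant import ctrl; print(ctrl.sign_off())"
```

```text
board [ 0.0227 -0.0014  0.0536] yaw 150.71 F(bx,by,z) [-24.3  10.1  29. ] tz [-0.0016  0.0127 -0.9999] op 0.309 12.8 M [3.2  2.91 0.16]
the job is handed in; nothing more can be done
None
```

I handed the job in at 12.8 s of the 51 s allowed: the stop is folded down, and the rail is butted on it and held, with about 29 N down and 24 N into the fence at the wrist; the hand-in returned no verdict.

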